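Pack the sampling caddy

TASK

Pack the white sampling caddy for the next round: stand the lidded specimen cup (the smaller of the two round containers) upright in the round well, lay the thicker of the two small cartons beside the caddy flat in the rectangular pocket, and lay the thick marker in the long groove, each fully down in its place. Keep the cup upright all the way. Leave the larger jar, the thin carton and the slim pen where they lie.

Things in the scene. Friction and masses are not known exactly. Their poses are not given: they have to be found in the camera images.
- cup: the SMALLER round lidded container, a specimen cup; belongs in the caddy. Clear round body 44 mm across with a darker closed screw lid 52 mm across from 41 to 57 mm above its underside; total height 57 mm. Origin: centre of its underside, z up. Grip it across the lid. It stands upright at the start, 30 g
- carton: the THICKER carton, belongs in the caddy. Closed white box with an orange-red edge stripe, 55 (x) x 85 (y) x 45 (z) mm. Origin: centre of its underside; y along its long side, z up. Grip it across x, 60 g
- marker: THICK marker lying flat, belongs in the caddy. 17 (x) x 135 (y) x 16 (z) mm. Origin: centre of its underside; y along its length, z up. Grip it across x near the middle, 20 g
- jar: look-alike to be left where it stands: the LARGER round lidded container, a jar 61 mm across over its whole height, 84 mm high. Origin: centre of its underside, z up
- flat_carton: look-alike to be left where it lies: THIN white carton with a green edge stripe, 60 (x) x 80 (y) x 30 (z) mm. Origin: centre of its underside, z up
- pen: look-alike to be left where it lies: SLIM pen, 11 (x) x 145 (y) x 9 (z) mm. Origin: centre of its underside, y along its length, z up
- caddy: the white carrying caddy, fixed to the worktop for this job: a shallow open tray 180 (x) x 280 (y) mm with a rim 27 mm high. It holds three grey inserts side by side along its y, 90 mm apart, in any order, their long sides (their y) across the caddy. Origin: centre of its underside, z up
- insert_cup: grey insert in the caddy, fixed, 86 (x) x 168 (y) x 20 (z) mm, with one ROUND well at its centre, 60 mm across and 12 mm deep. Origin: centre of its underside; the floor of the well is at z = 8 mm, the top of the insert at z = 20 mm in its own frame
- insert_carton: grey insert in the caddy, fixed, 86 (x) x 168 (y) x 20 (z) mm, with one RECTANGULAR pocket at its centre, 71 (x) x 101 (y) mm and 12 mm deep. Origin: centre of its underside; the floor of the pocket is at z = 8 mm, the top at z = 20 mm in its own frame
- insert_marker: grey insert in the caddy, fixed, 86 (x) x 168 (y) x 20 (z) mm, with a long GROOVE along y, 34 mm wide, 152 long, 12 deep. Over the middle 68 mm of its length it has no side rails, which leaves room for fingers (open them only to about 45 mm there). Origin: centre of its underside; groove floor at z = 8 mm, top of the rails at z = 20 mm in its own frame
Not all that is in view belongs to the job. Leave any blue or purple look-alike of the cup alone.

How it is judged:
At the end, for the whole second after the job is handed in: Cup upright in the round well (13 mm), thick carton level in the pocket (15 mm), marker along the groove (18 mm, 0.2 rad, turned a quarter about its length at most); all on the floors within 4 mm (marker 8 mm), released, at rest. The three look-alikes within 20 mm of where they began (horizontal distance between cup and insert_cup below 0.013 m and z of cup in the frame of insert_cup between 0.004 and 0.012 m and angle between each of cup, carton's own z axis and vertical below 0.1 rad and horizontal distance between carton and insert_carton below 0.015 m and z of carton in the frame of insert_carton between 0.004 and 0.012 m and horizontal distance between marker and insert_marker below 0.018 m and z of marker in the frame of insert_marker between 0.004 and 0.0165 m and angle between the y axis of marker and the y axis of insert_marker, either way round below 0.2 rad and linear speed of each of cup, carton, marker below 0.02 m/s and distance of each of jar, flat_carton, pen from where it was at the start of the episode below 0.02 m); the robot touches nothing.
It fails at once if a look-alike (jar, thin carton or slim pen) was moved more than 30 mm (distance of any of jar, flat_carton, pen from where it was at the start of the episode above 0.03 m).
It fails at once if the lidded specimen cup was tipped more than 0.6 rad from upright (angle between cup's own z axis and vertical above 0.6 rad).
It also fails if it takes over 77 s, if anything falls off the work surface, if the arm or the gripper's body presses on something with over 40 N, if the wrist force passes 120 N, or if a joint passes its speed limit or range.

ROBOT

A 6-joint arm with a two-finger parallel gripper is mounted at the origin on a cart in front of the work surface, level with it; the furniture and walls round the work are solid. World frame = base frame: x ahead of the robot, y to its left, z up, the work surface at z = 0. Lengths are in m, angles in rad, forces in N, time in s.
With the tool pointing down it reaches from about 0.375 to 0.975 m from the base axis. Payload 3.8 kg.
Tool frame: the origin (TCP) lies at the very end of the fingers, on their centre line; the grasp point (between the pads) lies 19 mm behind it (ctrl.grip_point_offset is the distance from the TCP to the grasp point, in m); z points along the fingers, x is the direction in which the jaws open and shut, and the axes are right-handed (so a half turn about z gives the same grasp; the last joint's range is limited). The gripper opens to 88 mm and grips with 3 to 60 N. Pads are 18 mm wide; open, the fingers measure 123 mm over their backs; the gripper's body (75 mm by 187 mm) begins 45 mm behind the grasp point.
Start: joints at [-1.18, 0.264, 1.604, -0, 1.274, -0.037], TCP at [0.28, -0.614, 0.239] pointing down, gripper open.
Joint ranges: [-2.63, 2.63], [-0.94, 2.18], [0.31, 2.57], [-1.31, 4.45], [0, 2.66], [-2.55, 2.55]. Speed limits (rad/s): [2.57, 2.57, 3.14, 3.14, 3.14, 3.14].

INTERFACE

Orientations are given as a unit quaternion [x, y, z, w].
In Python, from station import ctrl gives the robot as it stands. The module is installed in compiled form; this text tells all that it offers.
- The arm moves only by the tool arm_command, never from a script. Its argument "series" is a list of rows, each a list of 7 numbers: the finger opening in cm, from 0 to 8.81, then the shift along the tool's x, y, z in cm, then the turn, a rotation vector about the tool's x, y, z in degrees. In form: [[claw, tx, ty, tz, wx, wy, wz], ...]. A call has 1 to 10 rows; each row shifts and turns the commanded pose from where the row before left it, along the tool's axes as they then stand; what a row does not reach is not made up. A row lasts 1/12 s, in which the tool goes at most 41.7 mm and 7.16 degrees, less where a joint would pass 70% of its speed; a pose out of reach is approached as far as the arm can. A call is refused whole if a number of a shift passes 4.17 or a number of a turn 7.16, either way. A call with a gripper value outside its range is refused whole. The fingers move at their own pace and stop on an object; "grip_force" is the grip in N (left out, the last holds). Time passes only in rows, so rows that do not move let the fingers close. It gives the time, the measured TCP pose, the force and the opening at its end, in the units of the state.
- ctrl.read_state(): the state, without advancing time (a new reading comes with each control period).
- ctrl.camera(name): name is "side" or "top"; returns the picture (384x512x3 uint8, red, green, blue); there is no depth.
- ctrl.calibration(name): a dict with "camera_matrix" (3x3 intrinsics, pixels), "camera_from_world" (4x4, takes a point from world to camera coordinates). Camera axes: x right, y down, z forward; pixel columns grow to the right and rows downward; lengths in m; the calibration is good to about 2 mm. A picture is of the moment at which its call begins. calibration takes no time and is no camera call.
- ctrl.finish_job(): hands the job in, once; it reports no verdict.
Trained networks look in the newest picture that a camera, given by its name, has taken for a name from the list of things; names that differ only in an ending like _2 or _b are one class to them, and where a whole thing is asked for, a point or a joint stands for the part that bears it (a point fixed in the world has none). Each returns a list of dicts, best first, with "score" (0 to 1); they miss things now and then, are a little off and sometimes report something else, mostly with a low value. They report only what shows in the picture. A call takes as long as a camera call. They do not tell look-alikes from the thing itself.
- ctrl.cut_out(name, camera): "pixels" (384x512 bool, what is visible of it) and "bbox" ([left, top, width, height] in pixels, round what is visible of it).
- ctrl.tip_of(name, camera): "point" ([column, row] in pixels: a listed point, or the origin of a listed thing).
The state is a dict: "clock": time; "q": joint angles; "qd": joint speeds; "tau": joint torques, N m; "position": TCP position; "tool_rot": TCP orientation; "ft_force": force on the tool from outside, world axes, zero at the start; "torque": the same for the moment, N m; "grip_width": finger opening in m.
Only numpy, scipy, OpenCV 4.12 (cv2) and the standard library are available. Lean on these libraries where they do the work, as an engineer would, in place of code of your own. Each camera call takes 0.05 s, during which the arm holds its last target. There are 200 camera calls.

## Working session

There is one attempt and no reset: what is moved stays moved. The work goes in short steps, Python scripts to look and compute and a tool call to move; the robot and the scene stay as the last step left them, time stands still between calls to the robot, and variables do not carry over. Pictures are saved under pics/ and viewed, about 12 in all and at most 16, crops included, and the job is handed in when it is done.

Besides the shell and the picture viewer there is one more tool, called after ">>>" as name(argument=value, ...), one argument or row to a line, values as JSON. arm_command: Moves the arm, as the interface text tells. Its arguments: {"type":"object","properties":{"series":{"type":"array","items":{"type":"array","items":{"type":"number"}}},"grip_force":{"type":"number"}},"required":["series"]}

```bash
mkdir -p pics; ls; cat > h.py <<'E'
import numpy as np, cv2
from station import ctrl
def save(n,img): cv2.imwrite(f'pics/{n}.png',img[:,:,::-1])
def P(c):
    k=ctrl.calibration(c); return np.array(k['camera_matrix'])@np.array(k['camera_from_world'])[:3]
def proj(c,X):
    u=P(c)@np.r_[X,1]; return u[:2]/u[2]
def atz(c,px,z):
    M=P(c); A=np.c_[M[:,0],M[:,1],-np.array([px[0],px[1],1.])]
    return np.linalg.solve(A,-(M[:,2]*z+M[:,3]))[:2]
def tri(a,pa,b,pb):
    return cv2.triangulatePoints(P(a),P(b),np.array(pa,float).reshape(2,1),np.array(pb,float).reshape(2,1))
E
python3 - <<'E'
from h import *
s=ctrl.read_state(); print(s['clock'],s['position'],s['tool_rot'],s['grip_width'])
a=ctrl.camera('top');b=ctrl.camera('side')
save('top0',a);save('side0',b)
for c in('top','side'):
    k=ctrl.calibration(c);R=np.array(k['camera_from_world']);print(c,np.array(k['camera_matrix']).round(0).tolist(),(-R[:3,:3].T@R[:3,3]).round(3),R[2,:3].round(2))
    for n in['cup','carton','marker','jar','flat_carton','pen','caddy','insert_cup','insert_carton','insert_marker']:
        print(c,n,[(np.round(d['point']).tolist(),round(d['score'],2)) for d in ctrl.tip_of(n,c)][:4],[(np.array(d['bbox']).tolist(),round(d['score'],2)) for d in ctrl.cut_out(n,c)][:3])
print(ctrl.read_state()['clock'])
E
```

```text
pics
0.0 [ 0.27974853 -0.61352645  0.23742231] [ 8.41081918e-01 -5.40906675e-01 -8.90016995e-04 -6.20117622e-04] 0.088368364328969
top [[445.0, 0.0, 253.0], [0.0, 445.0, 192.0], [0.0, 0.0, 1.0]] [0.273 0.044 1.274] [ 0.17 -0.01 -0.98]
top cup [([122.0, 156.0], 0.75), ([110.0, 217.0], 0.68), ([131.0, 186.0], 0.65)] [([98.0, 206.3, 22.0, 17.6], 0.75), ([105.5, 140.0, 23.4, 22.6], 0.75), ([117.4, 175.0, 20.3, 19.4], 0.66)]
top carton [] [([151.7, 218.4, 34.7, 30.6], 0.96)]
top marker [([167.0, 152.0], 0.52), ([168.0, 233.0], 0.39)] [([217.2, 155.8, 101.7, 67.4], 0.65), ([146.4, 149.0, 42.2, 11.5], 0.51)]
top jar [([359.0, 234.0], 0.77)] [([350.9, 222.0, 32.0, 22.0], 0.88)]
top flat_carton [([399.0, 208.0], 0.83)] [([384.0, 197.0, 32.2, 22.6], 0.89)]
top pen [([349.0, 171.0], 0.55)] []
top caddy [] [([214.3, 157.4, 105.0, 69.2], 0.9)]
top insert_cup [([299.0, 194.0], 0.97)] [([283.5, 163.8, 31.1, 59.7], 0.73)]
top insert_carton [([271.0, 193.0], 0.91)] [([249.7, 162.7, 33.8, 56.0], 0.67)]
top insert_marker [([236.0, 193.0], 0.92)] [([218.5, 160.5, 34.8, 58.1], 0.75)]
side [[490.0, 0.0, 2
[... 334 characters left out ...]
5, 24.5], 0.78)]
side marker [([204.0, 241.0], 0.54)] [([197.2, 222.9, 22.9, 32.5], 0.47)]
side jar [([251.0, 202.0], 0.68), ([302.0, 153.0], 0.59)] [([295.9, 133.0, 18.4, 22.1], 0.53), ([272.8, 232.6, 18.0, 27.8], 0.39)]
side flat_carton [([295.0, 136.0], 0.68)] [([287.1, 123.2, 15.1, 16.4], 0.67)]
side pen [([259.0, 150.0], 0.61)] [([260.7, 145.5, 4.5, 6.8], 0.57)]
side caddy [] [([223.1, 170.4, 74.8, 51.0], 0.63)]
side insert_cup [([270.0, 177.0], 0.84)] [([246.4, 159.5, 44.5, 24.8], 0.83)]
side insert_carton [([260.0, 186.0], 0.69)] [([236.0, 173.4, 50.2, 25.1], 0.91)]
side insert_marker [([252.0, 204.0], 0.71)] [([228.9, 187.4, 50.5, 27.4], 0.65), ([294.2, 133.3, 21.5, 20.7], 0.57)]
2.1
```

```bash
python3 - <<'E'
import cv2
a=cv2.imread('pics/top0.png');b=cv2.imread('pics/side0.png')
cv2.imwrite('pics/t1.png',cv2.resize(a[100:290,70:450],(800,400),interpolation=cv2.INTER_CUBIC))
cv2.imwrite('pics/s1.png',cv2.resize(b[100:310,150:410],None,fx=2.8,fy=2.8,interpolation=cv2.INTER_CUBIC))
E
```

```text
(no output)
```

View pics/t1.png

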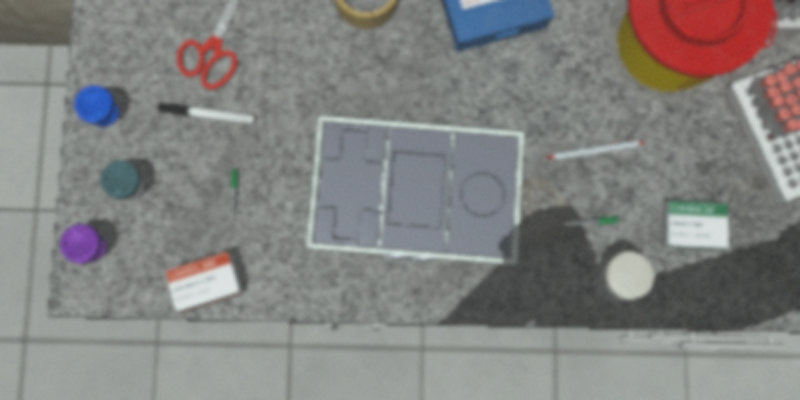

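View pics/s1.png

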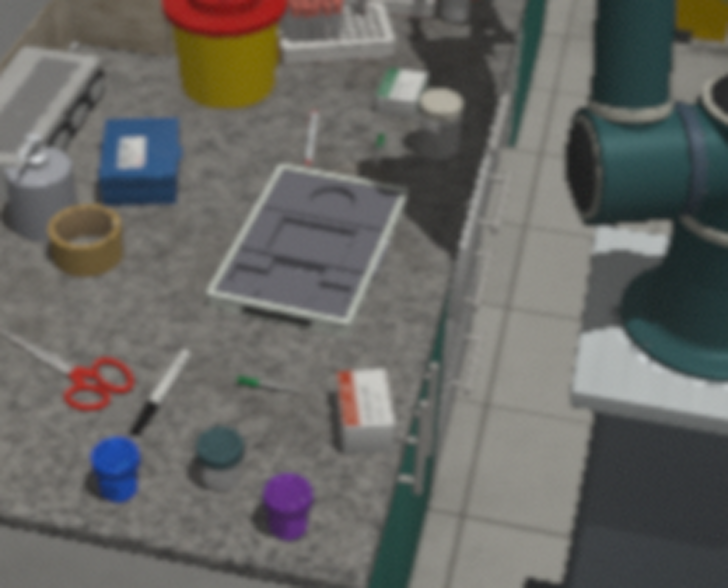

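Top view (original pixels): cup candidates are teal lid (127,185), blue (116,150), purple (109,216) and the large jar (369,231). The jar is bigger and blue/purple are excluded, so I take teal. Cartons: orange stripe (167,233) is the one wanted, green stripe (401,206) is not. Pens: black-capped marker (167,153) is thick, the one at (354,171) is slim. Insert order from left is groove, pocket, well.

```bash
cat > fit.py <<'E'
from h import *
from scipy.optimize import minimize
def boxpts(sx,sy,z0,z1): return np.array([[x,y,z] for x in(-sx/2,sx/2) for y in(-sy/2,sy/2) for z in(z0,z1)])
def cyl(parts): return np.array([[r*np.cos(t),r*np.sin(t),z] for r,z in parts for t in np.linspace(0,6.28,24)])
SH={'cup':cyl([(.022,0),(.022,.041),(.026,.041),(.026,.057)]),'carton':boxpts(.055,.085,0,.045),'marker':boxpts(.017,.135,0,.016),'caddy':boxpts(.18,.28,0,.027)}
def hull(c,S,x,y,yaw,z=0):
    R=cv2.Rodrigues(np.array([0,0,yaw]))[0]; X=S@R.T+[x,y,z]
    u=(P(c)@np.c_[X,np.ones(len(X))].T); u=(u[:2]/u[2]).T
    return cv2.convexHull(u.astype(np.float32))[:,0]
def render(h,bb,f=6):
    l,t,w,hh=bb; m=np.zeros((int(hh*f),int(w*f)),np.uint8)
    cv2.fillPoly(m,[np.round(((h+.5-[l,t])*f*16)).astype(np.int32)],1,shift=4); return m
def fit(name,masks,p0,free=3):
    T={}
    for c,m in masks.items():
        ys,xs=np.nonzero(m); l,t=xs.min()-10,ys.min()-10; w,h=xs.max()-l+11,ys.max()-t+11
        T[c]=((l,t,w,h),cv2.resize(m[t:t+h,l:l+w].astype(np.float32),None,fx=6,fy=6,interpolation=cv2.INTER_LINEAR)>.5)
    def cost(q):
        p=list(p0); p[:len(q)]=q
        return sum((render(hull(c,SH[name],*p),bb)!=m).sum()/m.sum() for c,(bb,m) in T.items())
    q0=np.array(p0[:free]); best=None
    for k in range(2):
        sim=[q0]+[q0+d for d in np.diag([.012,.012,.15,.01][:free])]
        r=minimize(cost,q0,method='Nelder-Mead',options=dict(initial_simplex=sim,xatol=1e-4)); q0=r.x
    return r.x,r.fun
E
python3 - <<'E'
from fit import *
ctrl.camera('top');ctrl.camera('side')
def pick(n,c,px):
    for d in ctrl.cut_out(n,c):
        m=np.array(d['pixels']); ys,xs=np.nonzero(m)
        if np.hypot(xs.mean()-px[0],ys.mean()-px[1])<12: return m
Q={'cup':((127,185),(228,265)),'carton':((167,233),(281,245)),'marker':((167,153),(208,240)),'caddy':((267,191),(260,187))}
vis=[cv2.imread('pics/top0.png'),cv2.imread('pics/side0.png')]
big=[cv2.resize(v,None,fx=4,fy=4,interpolation=cv2.INTER_CUBIC) for v in vis]
for n,(a,b) in Q.items():
    M={c:m for c,m in(('top',pick(n,'top',a)),('side',pick(n,'side',b))) if m is not None}
    p=[*atz('top',a,.02),{'carton':.2}.get(n,0)]
    if n=='marker': p[2]=-.1
    for mm in [M]+[{c:m} for c,m in M.items()]:
        r,f=fit(n,mm,p,2 if n=='cup' else 3); print(n,list(mm),r.round(4),round(f,3))
    r,_=fit(n,M,p+[0],2 if n=='cup' else 4); print('  with z:',r.round(4))
    if n=='cup': r=[*r,0]
    for c,im in zip(('top','side'),big):
        cv2.polylines(im,[np.int32((hull(c,SH[n],*r[:3])+.5)*4)],True,(0,255,255),1)
        if c in M: cs,_=cv2.findContours(cv2.resize(M[c].astype(np.uint8),None,fx=4,fy=4),0,2); cv2.drawContours(im,cs,-1,(255,0,255),1)
cv2.imwrite('pics/f1.png',np.vstack([np.hstack([big[0][540:1040,380:780],big[1][840:1340,700:1100][:500]])]))
cv2.imwrite('pics/f2.png',np.hstack([big[0][600:940,840:1300],big[1][660:1000,860:1200]]))
E
```

```text
Traceback (most recent call last):
  File "fit.py", line 24, in fit
    r=minimize(cost,q0,method='Nelder-Mead',options=dict(initial_simplex=sim,xatol=1e-4)); q0=r.x
  File "fit.py", line 20, in cost
    return sum((render(hull(c,SH[name],*p),bb)!=m).sum()/m.sum() for c,(bb,m) in T.items())
  File "fit.py", line 20, in <genexpr>
    return sum((render(hull(c,SH[name],*p),bb)!=m).sum()/m.sum() for c,(bb,m) in T.items())
                       ~~~~^^^^^^^^^^^^^^^
  File "fit.py", line 7, in hull
    R=cv2.Rodrigues(np.array([0,0,yaw]))[0]; X=S@R.T+[x,y,z]
      ~~~~~~~~~~~~~^^^^^^^^^^^^^^^^^^^^^
cv2.error: OpenCV(4.12.0) /io/opencv/modules/calib3d/src/calibration_base.cpp:151: error: (-210:Unsupported format or combination of formats) The matrices must have 32f or 64f data type in function 'Rodrigues'
```

```bash
sed -i 's/\[0,0,yaw\]/[0,0,yaw],float/' fit.py; cat > m.py <<'E'
from fit import *
ctrl.camera('top');ctrl.camera('side')
def pick(n,c,px):
    for d in ctrl.cut_out(n,c):
        m=np.array(d['pixels']); ys,xs=np.nonzero(m)
        if np.hypot(xs.mean()-px[0],ys.mean()-px[1])<12: return m
Q={'cup':((127,185),(228,265)),'carton':((167,233),(281,245)),'marker':((167,153),(208,240)),'caddy':((267,191),(260,187))}
vis=[cv2.imread('pics/top0.png'),cv2.imread('pics/side0.png')]
big=[cv2.resize(v,None,fx=4,fy=4,interpolation=cv2.INTER_CUBIC) for v in vis]
for n,(a,b) in Q.items():
    M={c:m for c,m in(('top',pick(n,'top',a)),('side',pick(n,'side',b))) if m is not None}
    p=[*atz('top',a,.02),{'carton':.2,'marker':-.1}.get(n,0)]
    for mm in [M]+[{c:m} for c,m in M.items()]:
        r,f=fit(n,mm,p,2 if n=='cup' else 3); print(n,list(mm),r.round(4),round(f,3))
    if n!='cup': print('  with z:',fit(n,M,p+[0],4)[0].round(4))
    r,_=fit(n,M,p,2 if n=='cup' else 3)
    if n=='cup': r=[*r,0]
    for c,im in zip(('top','side'),big):
        cv2.polylines(im,[np.int32((hull(c,SH[n],*r[:3])+.5)*4)],True,(0,255,255),1)
        if c in M: cs,_=cv2.findContours(cv2.resize(M[c].astype(np.uint8),None,fx=4,fy=4),0,2); cv2.drawContours(im,cs,-1,(255,0,255),1)
cv2.imwrite('pics/f1.png',np.hstack([big[0][540:1040,380:780],big[1][840:1340,760:1160]]))
cv2.imwrite('pics/f2.png',np.hstack([big[0][600:940,840:1300],big[1][660:1000,860:1200]]))
E
python3 m.py
```

```text
cup ['top', 'side'] [0.5004 0.3882] 0.325
cup ['top'] [0.5037 0.3913] 0.162
cup ['side'] [0.4985 0.3877] 0.103
carton ['top', 'side'] [0.3695 0.2735 0.3273] 0.241
carton ['top'] [0.3719 0.2733 0.2945] 0.072
carton ['side'] [0.3661 0.2761 0.3074] 0.065
  with z: [ 0.3691  0.2733  0.3399 -0.0028]
marker ['side'] [ 0.6007  0.2923 -0.0646] 0.449
marker ['side'] [ 0.6007  0.2923 -0.0646] 0.449
  with z: [ 0.6004  0.2917 -0.0625  0.0018]
caddy ['top'] [ 0.504  -0.0056 -0.0606] 7.391
caddy ['top'] [ 0.504  -0.0056 -0.0606] 7.391
  with z: [ 0.5027 -0.0047 -0.0585  0.0068]
```

View pics/f1.png

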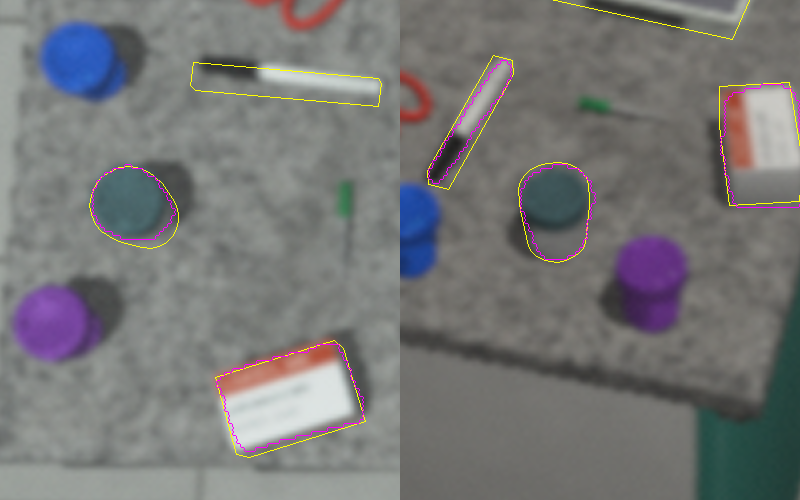

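View pics/f2.png

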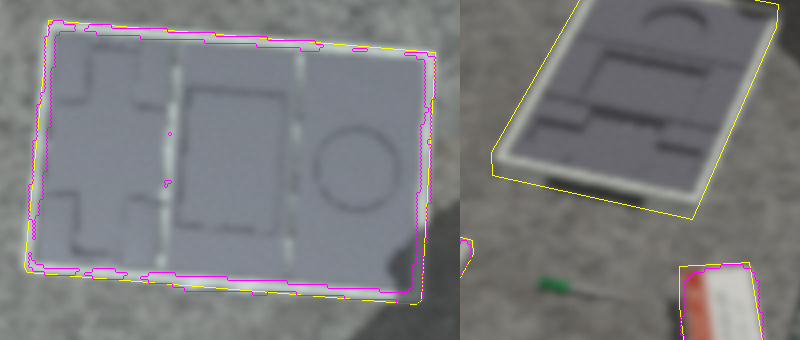

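Overlays fit well: the table-standing models (z=0) match the cup, carton and marker to within about 4 mm in both views, and the caddy top rim fits. The teal cup is the clear-bodied one. Now I'll work out the moves, also triangulating the insert origins for height.

```bash
cat > go.py <<'E'
import sys; from h import *
from scipy.spatial.transform import Rotation as Ro
# go.py x y z phi_deg (tool x heading, tool down)
def main(x,y,z,phi):
    s=ctrl.read_state(); R=Ro.from_quat(s['tool_rot']); X=R.as_matrix()
    ph=np.degrees(np.arctan2(X[1,0],X[0,0])); D=np.array([x,y,z])-s['position']
    print('t %.2f pos %s phi %.1f tilt %.1f w %.4f F %s'%(s['clock'],s['position'].round(4),ph,np.degrees(np.arccos(-X[2,2])),s['grip_width'],np.round(s['ft_force'],1)))
    d=X.T@D*100; t=(phi-ph+180)%360-180
    print('shift first (tool cm):',d.round(2),'|xy|',np.hypot(*d[:2]).round(1),'turn after wz:',round(-t,1))
    a=np.radians(phi); c,s_=np.cos(a),np.sin(a); d2=np.array([[c,s_,0],[s_,-c,0],[0,0,-1]])@D*100
    print('or turn first, then shift:',d2.round(2))
main(*map(float,sys.argv[1:]))
E
python3 go.py .603 .292 .12 -3.7
python3 - <<'E'
from h import *
for n,a,b in(('cup',(299,194),(270,177)),('carton',(271,193),(260,186)),('marker',(236,193),(252,204))):
    q=tri('top',a,'side',b); print(n,(q[:3]/q[3]).ravel().round(3), atz('top',a,.008).round(3), atz('side',b,.008).round(3))
E
```

```text
t 2.80 pos [ 0.28   -0.6142  0.2387] phi -65.5 tilt 0.0 w 0.0880 F [ 0.5 -0.  -0.3]
shift first (tool cm): [-69.05 -66.98  11.87] |xy| 96.2 turn after wz: -61.8
or turn first, then shift: [ 26.38 -92.51  11.87]
cup [ 0.493 -0.1   -0.013] [ 0.496 -0.097] [ 0.483 -0.073]
carton [ 0.502 -0.016  0.005] [ 0.497 -0.016] [ 0.505 -0.013]
marker [0.503 0.086 0.004] [0.494 0.085] [0.508 0.09 ]
```

>>> arm_command(
  series=[
    [6, -2.76, -2.68, 0.3, 0, 0, 0],
    [6, -2.76, -2.68, 0.3, 0, 0, 0],
    [6, -2.76, -2.68, 0.3, 0, 0, 0],
    [6, -2.76, -2.68, 0.3, 0, 0, 0],
    [6, -2.76, -2.68, 0.3, 0, 0, 0],
    [6, -2.76, -2.68, 0.3, 0, 0, 0],
    [6, -2.76, -2.68, 0.3, 0, 0, 0],
    [6, -2.76, -2.68, 0.3, 0, 0, 0],
    [6, -2.76, -2.68, 0.3, 0, 0, 0],
    [6, -2.76, -2.68, 0.3, 0, 0, 0],
  ],
  grip_force=12,
)

```text
clock: 3.63
position: [0.4096, -0.2502, 0.2089]
tool_rot: [0.841, -0.541, 0.0, -0.0]
ft_force: [0.4, 0.1, 0.3]
grip_width: 0.0599
```

>>> arm_command(
  series=[
    [6, -2.76, -2.68, 0.3, 0, 0, 0],
    [6, -2.76, -2.68, 0.3, 0, 0, 0],
    [6, -2.76, -2.68, 0.3, 0, 0, 0],
    [6, -2.76, -2.68, 0.3, 0, 0, 0],
    [6, -2.76, -2.68, 0.3, 0, 0, 0],
    [6, -2.76, -2.68, 0.3, 0, 0, 0],
    [6, -2.76, -2.68, 0.3, 0, 0, 0],
    [6, -2.76, -2.68, 0.3, 0, 0, 0],
    [6, -2.76, -2.68, 0.3, 0, 0, 0],
    [6, -2.76, -2.68, 0.3, 0, 0, 0],
  ],
)

```text
clock: 4.47
position: [0.5391, 0.1125, 0.1789]
tool_rot: [0.841, -0.541, 0.0, -0.0]
ft_force: [0.4, 0.0, 0.6]
grip_width: 0.0604
```

>>> arm_command(
  series=[
    [6, -2.76, -2.68, 0.3, 0, 0, 0],
    [6, -2.76, -2.68, 0.3, 0, 0, 0],
    [6, -2.76, -2.68, 0.3, 0, 0, 0],
    [6, -2.76, -2.68, 0.3, 0, 0, 0],
    [6, -2.76, -2.68, 0.3, 0, 0, 0],
  ],
)

```text
clock: 4.88
position: [0.6038, 0.2936, 0.1636]
tool_rot: [0.841, -0.541, 0.0, -0.0]
ft_force: [1.4, -1.3, -0.3]
grip_width: 0.0603
```

>>> arm_command(
  series=[
    [6, 0, 0, 0, 0, 0, -6.87],
    [6, 0, 0, 0, 0, 0, -6.87],
    [6, 0, 0, 0, 0, 0, -6.87],
    [6, 0, 0, 0, 0, 0, -6.87],
    [6, 0, 0, 0, 0, 0, -6.87],
    [6, 0, 0, 0, 0, 0, -6.87],
    [6, 0, 0, 0, 0, 0, -6.87],
    [6, 0, 0, 0, 0, 0, -6.87],
    [6, 0, 0, 0, 0, 0, -6.87],
    [6, 0, 0, 0, 0, 0, 0],
  ],
)

```text
clock: 5.72
position: [0.6034, 0.2916, 0.1637]
tool_rot: [1.0, -0.03, 0.0, -0.0]
ft_force: [-0.1, -0.2, -0.2]
grip_width: 0.0599
```

```bash
python3 go.py .603 .292 .05 -3.7
```

```text
t 5.72 pos [0.6034 0.2916 0.1637] phi -3.5 tilt 0.0 w 0.0599 F [-0.1 -0.2 -0.2]
shift first (tool cm): [-0.04 -0.03 11.37] |xy| 0.1 turn after wz: 0.2
or turn first, then shift: [-0.04 -0.04 11.37]
```

>>> arm_command(
  series=[
    [6, 0, 0, 3.0, 0, 0, 0],
    [6, 0, 0, 3.0, 0, 0, 0],
    [6, 0, 0, 3.0, 0, 0, 0],
    [6, 0, 0, 3.0, 0, 0, 0],
    [6, 0, 0, 2.0, 0, 0, 0],
    [6, 0, 0, 1.0, 0, 0, 0],
    [6, 0, 0, 0.6, 0, 0, 0],
    [6, 0, 0, 0.3, 0, 0, 0],
    [6, 0, 0, 0, 0, 0, 0],
  ],
)

```text
clock: 6.47
position: [0.6022, 0.2909, 0.0065]
tool_rot: [0.999, -0.033, -0.002, 0.001]
ft_force: [-8.5, -3.8, 7.0]
grip_width: 0.0598
```

>>> arm_command(
  series=[
    [0.8, 0, 0, 0, 0, 0, 0],
    [0.8, 0, 0, 0, 0, 0, 0],
    [0.8, 0, 0, 0, 0, 0, 0],
    [0.8, 0, 0, 0, 0, 0, 0],
    [0.8, 0, 0, 0, 0, 0, 0],
    [0.8, 0, 0, 0, 0, 0, 0],
  ],
)

```text
clock: 6.97
position: [0.6037, 0.2918, 0.0049]
tool_rot: [0.999, -0.032, 0.0, -0.0]
ft_force: [0.4, -0.6, -0.2]
grip_width: 0.0221
```

>>> arm_command(
  series=[
    [0.8, 0, 0, -2.0, 0, 0, 0],
    [0.8, 0, 0, -3, 0, 0, 0],
    [0.8, 0, 0, -3, 0, 0, 0],
    [0.8, 0, 0, -2.0, 0, 0, 0],
    [0.8, 0, 0, 0, 0, 0, 0],
  ],
)

```text
clock: 7.38
position: [0.6071, 0.2933, 0.1109]
tool_rot: [0.999, -0.032, 0.005, -0.002]
ft_force: [1.1, 1.1, 1.5]
grip_width: 0.0079
```

```bash
python3 go.py .507 .084 .10 86.5; python3 - <<'E'
from h import *
a=ctrl.camera('top');b=ctrl.camera('side')
cv2.imwrite('pics/v1.png',np.hstack([cv2.resize(a[110:270,90:250],(400,400)),cv2.resize(b[120:280,170:330],(400,400))])[:,:,::-1])
E
```

```text
t 7.38 pos [0.6071 0.2933 0.1109] phi -3.7 tilt 0.6 w 0.0079 F [1.1 1.1 1.5]
shift first (tool cm): [-8.66 21.54  0.91] |xy| 23.2 turn after wz: -90.2
or turn first, then shift: [-21.51  -8.72   1.09]
```

View pics/v1.png

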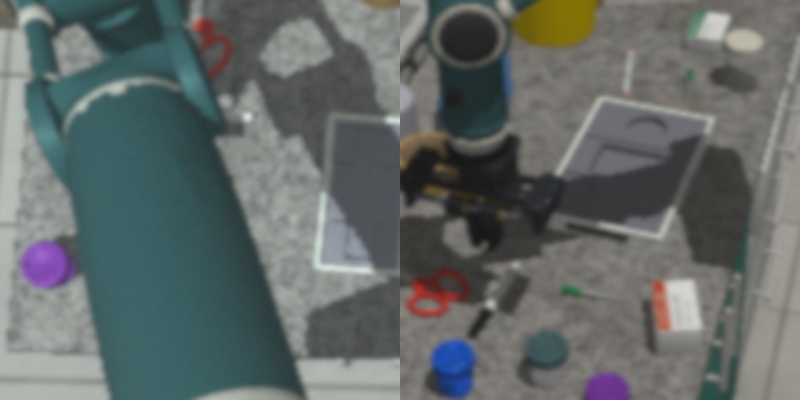

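The fingers were still closing at 22 mm when I lifted, so the marker stays at side pixel (208,239). Repeat with a longer close.

>>> arm_command(
  series=[
    [4.5, 0, 0, 0, 0, 0, 0],
    [4.5, 0, 0, 0, 0, 0, 0],
    [4.5, 0, 0, 0, 0, 0, 0],
    [4.5, 0, 0, 2, 0, 0, 0],
    [4.5, 0, 0, 3, 0, 0, 0],
    [4.5, 0, 0, 3, 0, 0, 0],
    [4.5, 0, 0, 1.5, 0, 0, 0],
    [4.5, 0, 0, 0.5, 0, 0, 0],
    [4.5, 0, 0, 0, 0, 0, 0],
  ],
)

```text
clock: 8.23
position: [0.6013, 0.2907, 0.0025]
tool_rot: [0.999, -0.032, -0.002, 0.001]
ft_force: [-1.1, 1.0, 0.4]
grip_width: 0.0453
```

>>> arm_command(
  series=[
    [0.8, 0, 0, 0, 0, 0, 0],
    [0.8, 0, 0, 0, 0, 0, 0],
    [0.8, 0, 0, 0, 0, 0, 0],
    [0.8, 0, 0, 0, 0, 0, 0],
    [0.8, 0, 0, 0, 0, 0, 0],
    [0.8, 0, 0, 0, 0, 0, 0],
    [0.8, 0, 0, 0, 0, 0, 0],
    [0.8, 0, 0, 0, 0, 0, 0],
  ],
)

```text
clock: 8.9
position: [0.604, 0.2919, 0.0055]
tool_rot: [0.999, -0.032, 0.001, -0.0]
ft_force: [-0.5, 0.3, 4.9]
grip_width: 0.015
```

>>> arm_command(
  series=[
    [0.8, 0, 0, 0, 0, 0, 0],
    [0.8, 0, 0, 0, 0, 0, 0],
    [0.8, 0, 0, -0.5, 0, 0, 0],
    [0.8, 0, 0, -2, 0, 0, 0],
    [0.8, 0, 0, -3, 0, 0, 0],
    [0.8, 0, 0, -3, 0, 0, 0],
    [0.8, 0, 0, -1.5, 0, 0, 0],
    [0.8, 0, 0, 0, 0, 0, 0],
    [0.8, 0, 0, 0, 0, 0, 0],
  ],
)

```text
clock: 9.65
position: [0.6037, 0.2917, 0.1053]
tool_rot: [0.999, -0.032, 0.001, -0.0]
ft_force: [-0.2, -1.0, -1.3]
grip_width: 0.0153
```

```bash
python3 go.py .507 .084 .10 86.5
```

```text
t 9.65 pos [0.6037 0.2917 0.1053] phi -3.7 tilt 0.1 w 0.0153 F [-0.2 -1.  -1.3]
shift first (tool cm): [-8.33 21.35  0.51] |xy| 22.9 turn after wz: -90.2
or turn first, then shift: [-21.32  -8.39   0.53]
```

>>> arm_command(
  series=[
    [0.8, -0.83, 2.13, 0, 0, 0, 0],
    [0.8, -0.83, 2.13, 0, 0, 0, 0],
    [0.8, -0.83, 2.13, 0, 0, 0, 0],
    [0.8, -0.83, 2.13, 0, 0, 0, 0],
    [0.8, -0.83, 2.13, 0, 0, 0, 0],
    [0.8, -0.83, 2.13, 0, 0, 0, 0],
    [0.8, -0.83, 2.13, 0, 0, 0, 0],
    [0.8, -0.83, 2.13, 0, 0, 0, 0],
    [0.8, -0.83, 2.13, 0, 0, 0, 0],
    [0.8, -0.83, 2.13, 0, 0, 0, 0],
  ],
)

```text
clock: 10.48
position: [0.5041, 0.0832, 0.1019]
tool_rot: [0.999, -0.032, -0.003, 0.0]
ft_force: [0.2, -0.3, 0.4]
grip_width: 0.015
```

>>> arm_command(
  series=[
    [0.8, 0, 0, 0, 0, 0, -6.94],
    [0.8, 0, 0, 0, 0, 0, -6.94],
    [0.8, 0, 0, 0, 0, 0, -6.94],
    [0.8, 0, 0, 0, 0, 0, -6.94],
    [0.8, 0, 0, 0, 0, 0, -6.94],
    [0.8, 0, 0, 0, 0, 0, -6.94],
    [0.8, 0, 0, 0, 0, 0, -6.94],
    [0.8, 0, 0, 0, 0, 0, -6.94],
    [0.8, 0, 0, 0, 0, 0, -6.94],
    [0.8, 0, 0, 0, 0, 0, -6.94],
  ],
)

```text
clock: 11.32
position: [0.5047, 0.0841, 0.1018]
tool_rot: [0.838, 0.545, -0.002, -0.001]
ft_force: [0.6, -0.3, -0.7]
grip_width: 0.0149
```

>>> arm_command(
  series=[
    [0.8, 0, 0, 0, 0, 0, -6.94],
    [0.8, 0, 0, 0, 0, 0, -6.94],
    [0.8, 0, 0, 0, 0, 0, -6.94],
    [0.8, 0, 0, 2, 0, 0, 0],
    [0.8, 0, 0, 2, 0, 0, 0],
    [0.8, 0, 0, 0, 0, 0, 0],
    [0.8, 0, 0, 0, 0, 0, 0],
  ],
)

```text
clock: 11.9
position: [0.5038, 0.084, 0.0617]
tool_rot: [0.728, 0.686, -0.003, -0.002]
ft_force: [-0.5, -0.3, 0.1]
grip_width: 0.0153
```

```bash
python3 go.py .507 .084 .06 86.5; python3 - <<'E'
from h import *
a=ctrl.camera('top');b=ctrl.camera('side')
cv2.imwrite('pics/v2.png',np.hstack([cv2.resize(a[130:250,190:310],(400,400)),cv2.resize(b[130:250,200:320],(400,400))])[:,:,::-1])
E
```

```text
t 11.90 pos [0.5038 0.084  0.0617] phi 86.6 tilt 0.4 w 0.0153 F [-0.5 -0.3  0.1]
shift first (tool cm): [0.02 0.32 0.16] |xy| 0.3 turn after wz: 0.1
or turn first, then shift: [0.02 0.32 0.17]
```

View pics/v2.png

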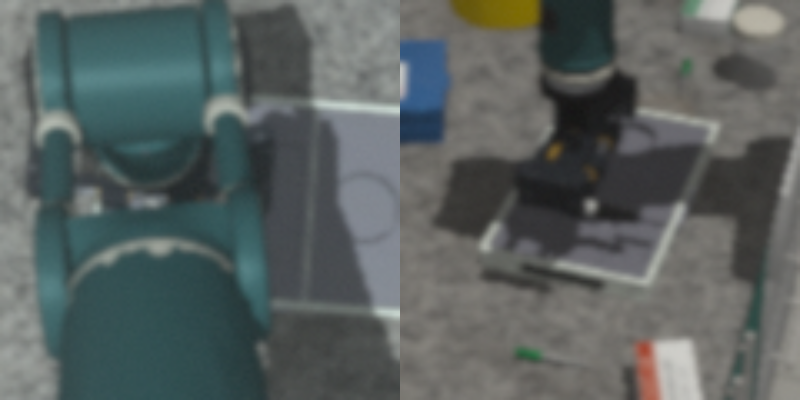

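>>> arm_command(
  series=[
    [0.8, 0, 0.3, 1, 0, 0, 0],
    [0.8, 0, 0, 1, 0, 0, 0],
    [0.8, 0, 0, 1, 0, 0, 0],
    [0.8, 0, 0, 0.8, 0, 0, 0],
    [0.8, 0, 0, 0.4, 0, 0, 0],
    [0.8, 0, 0, 0, 0, 0, 0],
    [0.8, 0, 0, 0, 0, 0, 0],
  ],
)

```text
clock: 12.58
position: [0.5095, 0.0841, 0.0222]
tool_rot: [0.728, 0.686, -0.0, -0.0]
ft_force: [0.0, -0.6, 0.0]
grip_width: 0.015
```

>>> arm_command(
  series=[
    [0.8, 0, 0, 0.2, 0, 0, 0],
    [0.8, 0, 0, 0.2, 0, 0, 0],
    [0.8, 0, 0, 0.1, 0, 0, 0],
    [0.8, 0, 0, 0.1, 0, 0, 0],
    [0.8, 0, 0, 0, 0, 0, 0],
  ],
)

```text
clock: 13.0
position: [0.5102, 0.0842, 0.0175]
tool_rot: [0.728, 0.686, 0.0, 0.0]
ft_force: [-1.5, 0.6, 4.6]
grip_width: 0.0151
```

>>> arm_command(
  series=[
    [3.4, 0, 0, 0, 0, 0, 0],
    [3.4, 0, 0, 0, 0, 0, 0],
    [3.4, 0, 0, 0, 0, 0, 0],
    [3.4, 0, 0, 0, 0, 0, 0],
    [3.4, 0, 0, 0, 0, 0, 0],
    [3.4, 0, 0, -1, 0, 0, 0],
    [3.4, 0, 0, -3, 0, 0, 0],
    [3.4, 0, 0, -4, 0, 0, 0],
    [7, 0, 0, -4, 0, 0, 0],
    [7, 0, 0, 0, 0, 0, 0],
  ],
)

```text
clock: 13.83
position: [0.516, 0.0849, 0.1461]
tool_rot: [0.728, 0.686, 0.006, 0.004]
ft_force: [1.9, 0.6, 0.5]
grip_width: 0.0451
```

```bash
python3 go.py .3695 .2735 .14 18.0
```

```text
t 13.83 pos [0.516  0.0849 0.1461] phi 86.6 tilt 0.9 w 0.0451 F [1.9 0.6 0.5]
shift first (tool cm): [ 17.95 -15.76   0.42] |xy| 23.9 turn after wz: 68.6
or turn first, then shift: [ -8.1  -22.46   0.61]
```

>>> arm_command(
  series=[
    [7.6, 1.8, -1.54, 0, 0, 0, 0],
    [7.6, 1.8, -1.54, 0, 0, 0, 0],
    [7.6, 1.8, -1.54, 0, 0, 0, 0],
    [7.6, 1.8, -1.54, 0, 0, 0, 0],
    [7.6, 1.8, -1.54, 0, 0, 0, 0],
    [7.6, 1.8, -1.54, 0, 0, 0, 0],
    [7.6, 1.8, -1.54, 0, 0, 0, 0],
    [7.6, 1.8, -1.54, 0, 0, 0, 0],
    [7.6, 1.8, -1.54, 0, 0, 0, 0],
    [7.6, 1.8, -1.54, 0, 0, 0, 0],
  ],
)

```text
clock: 14.67
position: [0.3664, 0.274, 0.1374]
tool_rot: [0.728, 0.686, 0.001, 0.0]
ft_force: [0.2, -0.2, 0.2]
grip_width: 0.0757
```

>>> arm_command(
  series=[
    [7.6, 0, 0, 0, 0, 0, 6.86],
    [7.6, 0, 0, 0, 0, 0, 6.86],
    [7.6, 0, 0, 0, 0, 0, 6.86],
    [7.6, 0, 0, 0, 0, 0, 6.86],
    [7.6, 0, 0, 0, 0, 0, 6.86],
    [7.6, 0, 0, 0, 0, 0, 6.86],
    [7.6, 0, 0, 0, 0, 0, 6.86],
    [7.6, 0, 0, 0, 0, 0, 6.86],
    [7.6, 0, 0, 0, 0, 0, 6.86],
    [7.6, 0, 0, 0, 0, 0, 6.86],
  ],
)

```text
clock: 15.5
position: [0.3671, 0.2731, 0.1373]
tool_rot: [0.988, 0.153, 0.0, -0.0]
ft_force: [0.7, -0.8, 0.7]
grip_width: 0.076
```

```bash
python3 go.py .3695 .2735 .022 18.0;  python3 - <<'E'
from h import *
a=ctrl.camera('top');b=ctrl.camera('side')
cv2.imwrite('pics/v3.png',np.hstack([cv2.resize(a[140:260,140:260],(400,400)),cv2.resize(b[160:280,210:330],(400,400))])[:,:,::-1])
E
```

```text
t 15.50 pos [0.3671 0.2731 0.1373] phi 17.6 tilt 0.0 w 0.0760 F [ 0.7 -0.8  0.7]
shift first (tool cm): [ 0.23  0.04 11.53] |xy| 0.2 turn after wz: -0.4
or turn first, then shift: [ 0.24  0.04 11.53]
```

View pics/v3.png

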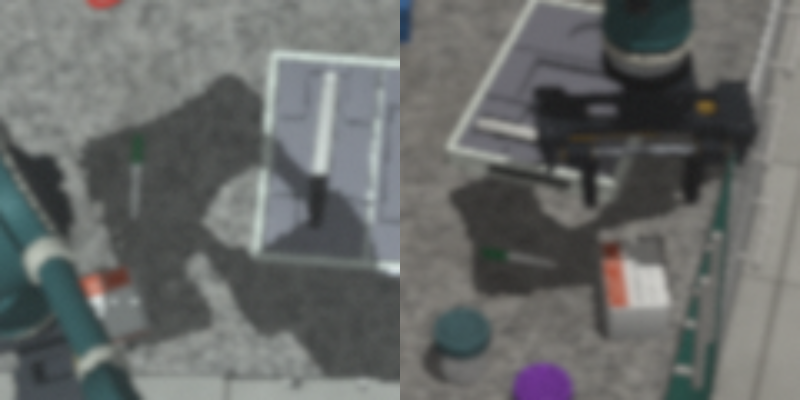

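The marker lies in the groove (v3 left: black/white stick between the rails at (322,150)). The carton sits under the open jaws; descending in stages.

>>> arm_command(
  series=[
    [7.6, 0.25, 0, 2, 0, 0, 0],
    [7.6, 0, 0, 2, 0, 0, 0],
    [7.6, 0, 0, 2, 0, 0, 0],
    [7.6, 0, 0, 1.5, 0, 0, 0],
    [7.6, 0, 0, 0.5, 0, 0, 0],
    [7.6, 0, 0, 0.5, 0, 0, 0],
    [7.6, 0, 0, 0, 0, 0, 0],
  ],
)

```text
clock: 16.18
position: [0.3692, 0.2737, 0.0514]
tool_rot: [0.988, 0.157, -0.0, 0.0]
ft_force: [0.4, -0.4, -0.3]
grip_width: 0.076
```

>>> arm_command(
  series=[
    [7.6, 0, 0, 0.6, 0, 0, 0],
    [7.6, 0, 0, 0.6, 0, 0, 0],
    [7.6, 0, 0, 0.6, 0, 0, 0],
    [7.6, 0, 0, 0.6, 0, 0, 0],
    [7.6, 0, 0, 0.6, 0, 0, 0],
    [7.6, 0, 0, 0, 0, 0, 0],
  ],
)

```text
clock: 16.68
position: [0.3684, 0.2732, 0.0203]
tool_rot: [0.988, 0.156, -0.001, 0.001]
ft_force: [-0.4, 0.8, 0.2]
grip_width: 0.0759
```

>>> arm_command(
  series=[
    [4, 0, 0, 0, 0, 0, 0],
    [4, 0, 0, 0, 0, 0, 0],
    [4, 0, 0, 0, 0, 0, 0],
    [4, 0, 0, 0, 0, 0, 0],
    [4, 0, 0, 0, 0, 0, 0],
    [4, 0, 0, 0, 0, 0, 0],
    [4, 0, 0, 0, 0, 0, 0],
  ],
)

```text
clock: 17.27
position: [0.3697, 0.274, 0.022]
tool_rot: [0.988, 0.156, 0.0, -0.0]
ft_force: [0.7, 0.6, 0.9]
grip_width: 0.0549
```

>>> arm_command(
  series=[
    [4, 0, 0, 0, 0, 0, 0],
    [4, 0, 0, -0.5, 0, 0, 0],
    [4, 0, 0, -2, 0, 0, 0],
    [4, 0, 0, -3, 0, 0, 0],
    [4, 0, 0, -3, 0, 0, 0],
    [4, 0, 0, -1.5, 0, 0, 0],
    [4, 0, 0, 0, 0, 0, 0],
    [4, 0, 0, 0, 0, 0, 0],
  ],
)

```text
clock: 17.93
position: [0.3699, 0.2742, 0.1225]
tool_rot: [0.988, 0.156, 0.001, -0.0]
ft_force: [-0.3, 0.0, -0.9]
grip_width: 0.0553
```

```bash
python3 go.py .502 -.006 .12 86.5
```

```text
t 17.93 pos [0.3699 0.2742 0.1225] phi 18.0 tilt 0.1 w 0.0553 F [-0.3  0.  -0.9]
shift first (tool cm): [ 3.92 30.73  0.24] |xy| 31.0 turn after wz: -68.5
or turn first, then shift: [-27.16  14.89   0.25]
```

>>> arm_command(
  series=[
    [4, 0.39, 3.07, 0, 0, 0, 0],
    [4, 0.39, 3.07, 0, 0, 0, 0],
    [4, 0.39, 3.07, 0, 0, 0, 0],
    [4, 0.39, 3.07, 0, 0, 0, 0],
    [4, 0.39, 3.07, 0, 0, 0, 0],
    [4, 0.39, 3.07, 0, 0, 0, 0],
    [4, 0.39, 3.07, 0, 0, 0, 0],
    [4, 0.39, 3.07, 0, 0, 0, 0],
    [4, 0.39, 3.07, 0, 0, 0, 0],
    [4, 0.39, 3.07, 0, 0, 0, 0],
  ],
)

```text
clock: 18.77
position: [0.4996, -0.0076, 0.1191]
tool_rot: [0.988, 0.156, -0.002, -0.001]
ft_force: [-0.0, 0.3, -0.3]
grip_width: 0.0548
```

>>> arm_command(
  series=[
    [4, 0, 0, 0, 0, 0, -6.85],
    [4, 0, 0, 0, 0, 0, -6.85],
    [4, 0, 0, 0, 0, 0, -6.85],
    [4, 0, 0, 0, 0, 0, -6.85],
    [4, 0, 0, 0, 0, 0, -6.85],
    [4, 0, 0, 0, 0, 0, -6.85],
    [4, 0, 0, 0, 0, 0, -6.85],
    [4, 0, 0, 0, 0, 0, -6.85],
    [4, 0, 0, 0, 0, 0, -6.85],
    [4, 0, 0, 0, 0, 0, -6.85],
  ],
)

```text
clock: 19.6
position: [0.4992, -0.0061, 0.119]
tool_rot: [0.727, 0.687, -0.002, -0.002]
ft_force: [-0.6, -0.4, 0.1]
grip_width: 0.0552
```

>>> arm_command(
  series=[
    [4, 0, 0, 2, 0, 0, 0],
    [4, 0, 0, 2, 0, 0, 0],
    [4, 0, 0, 1.5, 0, 0, 0],
    [4, 0, 0, 0, 0, 0, 0],
    [4, 0, 0, 0, 0, 0, 0],
  ],
)

```text
clock: 20.02
position: [0.4985, -0.006, 0.064]
tool_rot: [0.729, 0.685, -0.002, -0.002]
ft_force: [-0.1, 0.9, -0.3]
grip_width: 0.0554
```

```bash
python3 go.py .502 -.006 .033 86.5;  python3 - <<'E'
from h import *
a=ctrl.camera('top');b=ctrl.camera('side')
cv2.imwrite('pics/v4.png',np.hstack([cv2.resize(a[140:240,210:310],(400,400)),cv2.resize(b[130:230,210:310],(400,400))])[:,:,::-1])
E
```

```text
t 20.02 pos [ 0.4985 -0.006   0.064 ] phi 86.5 tilt 0.3 w 0.0554 F [-0.1  0.9 -0.3]
shift first (tool cm): [0.02 0.36 3.1 ] |xy| 0.4 turn after wz: -0.0
or turn first, then shift: [0.02 0.35 3.1 ]
```

View pics/v4.png

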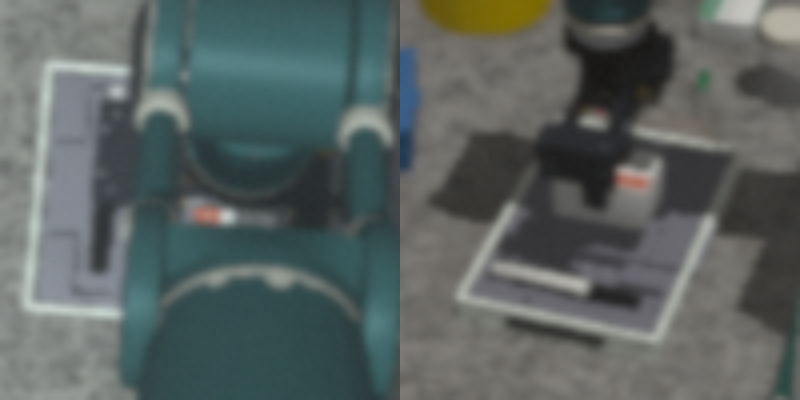

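>>> arm_command(
  series=[
    [4, 0, 0.1, 0.5, 0, 0, 0],
    [4, 0, 0, 0.5, 0, 0, 0],
    [4, 0, 0, 0.5, 0, 0, 0],
    [4, 0, 0, 0.5, 0, 0, 0],
    [4, 0, 0, 0.2, 0, 0, 0],
    [4, 0, 0, 0.2, 0, 0, 0],
    [4, 0, 0, 0, 0, 0, 0],
    [4, 0, 0, 0, 0, 0, 0],
  ],
)

```text
clock: 20.78
position: [0.5021, -0.0062, 0.0426]
tool_rot: [0.729, 0.685, -0.0, -0.0]
ft_force: [0.7, -1.1, -0.4]
grip_width: 0.0546
```

>>> arm_command(
  series=[
    [4, 0, 0, 0.2, 0, 0, 0],
    [4, 0, 0, 0.2, 0, 0, 0],
    [4, 0, 0, 0.2, 0, 0, 0],
    [4, 0, 0, 0.2, 0, 0, 0],
    [4, 0, 0, 0.1, 0, 0, 0],
    [4, 0, 0, 0, 0, 0, 0],
  ],
)

```text
clock: 21.28
position: [0.5021, -0.0062, 0.034]
tool_rot: [0.729, 0.685, -0.0, -0.0]
ft_force: [-1.6, -0.2, 3.4]
grip_width: 0.0552
```

>>> arm_command(
  series=[
    [6.8, 0, 0, 0, 0, 0, 0],
    [6.8, 0, 0, 0, 0, 0, 0],
    [6.8, 0, 0, 0, 0, 0, 0],
    [6.8, 0, 0, 0, 0, 0, 0],
    [6.8, 0, 0, -1, 0, 0, 0],
    [6.8, 0, 0, -3, 0, 0, 0],
    [7.6, 0, 0, -4, 0, 0, 0],
    [7.6, 0, 0, -4, 0, 0, 0],
    [7.6, 0, 0, 0, 0, 0, 0],
    [7.6, 0, 0, 0, 0, 0, 0],
  ],
)

```text
clock: 22.12
position: [0.505, -0.0064, 0.1579]
tool_rot: [0.729, 0.685, 0.003, 0.003]
ft_force: [0.4, 0.0, -0.6]
grip_width: 0.076
```

```bash
python3 go.py .501 .389 .15 86.5
```

```text
t 22.12 pos [ 0.505  -0.0064  0.1579] phi 86.5 tilt 0.5 w 0.0760 F [ 0.4  0.  -0.6]
shift first (tool cm): [39.44 -2.85  0.77] |xy| 39.5 turn after wz: -0.0
or turn first, then shift: [39.44 -2.81  0.79]
```

>>> arm_command(
  series=[
    [7.6, 3.29, -0.21, 0, 0, 0, 0],
    [7.6, 3.29, -0.21, 0, 0, 0, 0],
    [7.6, 3.29, -0.21, 0, 0, 0, 0],
    [7.6, 3.29, -0.21, 0, 0, 0, 0],
    [7.6, 3.29, -0.21, 0, 0, 0, 0],
    [7.6, 3.29, -0.21, 0, 0, 0, 0],
    [7.6, 3.29, -0.21, 0, 0, 0, 0],
    [7.6, 3.29, -0.21, 0, 0, 0, 0],
    [7.6, 3.29, -0.21, 0, 0, 0, 0],
    [7.6, 3.29, -0.21, 0, 0, 0, 0],
  ],
)

```text
clock: 22.95
position: [0.5, 0.3244, 0.1518]
tool_rot: [0.729, 0.685, -0.002, -0.0]
ft_force: [0.2, 0.3, 0.3]
grip_width: 0.076
```

>>> arm_command(
  series=[
    [7.6, 3.29, -0.21, 0, 0, 0, 0],
    [7.6, 3.29, -0.21, 0, 0, 0, 0],
    [7.6, 0, 0, 2, 0, 0, 0],
    [7.6, 0, 0, 2, 0, 0, 0],
    [7.6, 0, 0, 1, 0, 0, 0],
    [7.6, 0, 0, 0, 0, 0, 0],
    [7.6, 0, 0, 0, 0, 0, 0],
    [7.6, 0, 0, 0, 0, 0, 0],
  ],
)

```text
clock: 23.62
position: [0.5017, 0.3891, 0.1041]
tool_rot: [0.729, 0.685, 0.0, -0.0]
ft_force: [1.7, 0.1, 0.8]
grip_width: 0.0763
```

```bash
python3 go.py .501 .389 .030 86.5;  python3 - <<'E'
from h import *
a=ctrl.camera('top');b=ctrl.camera('side')
cv2.imwrite('pics/v5.png',np.hstack([cv2.resize(a[140:240,210:310],(400,400)),cv2.resize(b[190:290,170:270],(400,400))])[:,:,::-1])
E
```

```text
t 23.62 pos [0.5017 0.3891 0.1041] phi 86.4 tilt 0.0 w 0.0763 F [1.7 0.1 0.8]
shift first (tool cm): [-0.01 -0.07  7.41] |xy| 0.1 turn after wz: -0.1
or turn first, then shift: [-0.01 -0.07  7.41]
```

View pics/v5.png

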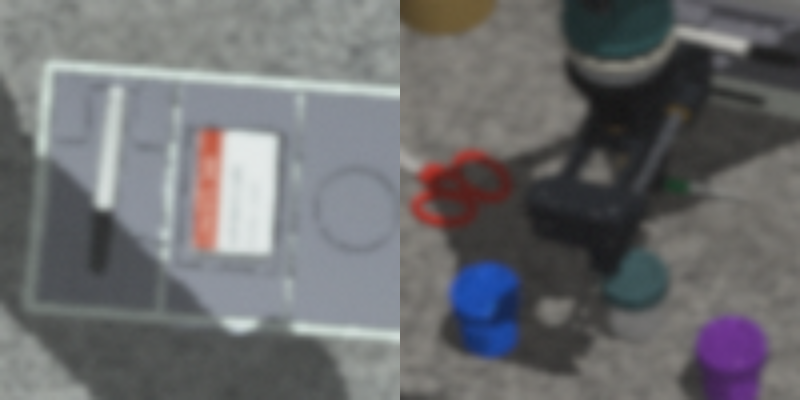

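```bash
python3 - <<'E'
from h import *
f=lambda p:((proj('side',p)-[170,190])*4+[402,2]).round()
print('near tip',f([.5017,.4365,.104]),f([.5017,.4365,.12]),'far',f([.5017,.34,.104]),'lid top',f([.5,.388,.057]))
E
```

```text
near tip [609. 272.] [608. 256.] far [649. 178.] lid top [634. 268.]
```

Carton lies in the pocket with even margins (v5 left, (235,190)). On the right, the predicted near fingertip (609,265) and lid (634,268) match what is seen, so I descend on the teal cup.

>>> arm_command(
  series=[
    [7.6, 0, 0, 1.5, 0, 0, 0],
    [7.6, 0, 0, 1.5, 0, 0, 0],
    [7.6, 0, 0, 1.5, 0, 0, 0],
    [7.6, 0, 0, 1.4, 0, 0, 0],
    [7.6, 0, 0, 0.8, 0, 0, 0],
    [7.6, 0, 0, 0.5, 0, 0, 0],
    [7.6, 0, 0, 0, 0, 0, 0],
    [7.6, 0, 0, 0, 0, 0, 0],
  ],
)

```text
clock: 24.38
position: [0.5017, 0.3895, 0.032]
tool_rot: [0.729, 0.685, 0.0, 0.0]
ft_force: [0.3, -0.1, -0.7]
grip_width: 0.0761
```

>>> arm_command(
  series=[
    [4, 0, 0, 0, 0, 0, 0],
    [4, 0, 0, 0, 0, 0, 0],
    [4, 0, 0, 0, 0, 0, 0],
    [4, 0, 0, 0, 0, 0, 0],
    [4, 0, 0, 0, 0, 0, 0],
    [4, 0, 0, 0, 0, 0, 0],
    [4, 0, 0, 0, 0, 0, 0],
    [4, 0, 0, 0, 0, 0, 0],
  ],
)

```text
clock: 25.05
position: [0.5018, 0.3896, 0.0322]
tool_rot: [0.729, 0.685, 0.0, 0.0]
ft_force: [-1.4, -1.5, 3.3]
grip_width: 0.0496
```

```bash
python3 - <<'E'
from h import *
b=ctrl.camera('side')
im=cv2.resize(b[220:300,190:270],(600,600),interpolation=cv2.INTER_CUBIC)
f=lambda p:tuple(int(v) for v in (proj('side',p)-[190,220]+.5)*7.5)
for p in([.5018,.3896,.057],[.5018,.4156,.057],[.5018,.4156,.041]): cv2.circle(im,f(p),3,(255,255,0),-1)
save('v6',im); print(ctrl.read_state()['grip_width'])
E
```

```text
0.04963389778091928
```

View pics/v6.png

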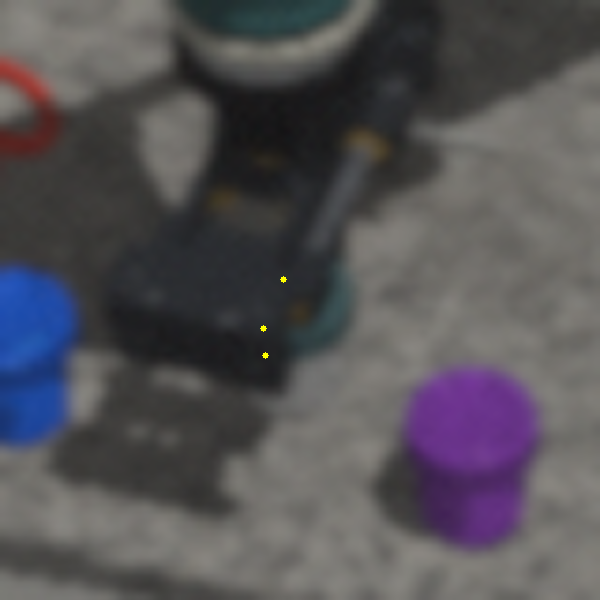

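Lid's right edge at col 353 puts its centre near col 288, against 283 predicted. The grip is centred to about 2 mm, so I lift.

>>> arm_command(
  series=[
    [4, 0, 0, -0.3, 0, 0, 0],
    [4, 0, 0, -1, 0, 0, 0],
    [4, 0, 0, -2, 0, 0, 0],
    [4, 0, 0, -2, 0, 0, 0],
    [4, 0, 0, -2, 0, 0, 0],
    [4, 0, 0, -2, 0, 0, 0],
    [4, 0, 0, -1, 0, 0, 0],
    [4, 0, 0, 0, 0, 0, 0],
    [4, 0, 0, 0, 0, 0, 0],
  ],
)

```text
clock: 25.85
position: [0.5016, 0.3895, 0.1352]
tool_rot: [0.729, 0.685, 0.001, 0.0]
ft_force: [-0.3, -0.6, -0.8]
grip_width: 0.0494
```

```bash
python3 go.py .497 -.096 .13 86.5;  python3 - <<'E'
from h import *
a=ctrl.camera('side')
cv2.imwrite('pics/v7.png',cv2.resize(a[180:280,170:270],(400,400))[:,:,::-1])
E
```

```text
t 25.85 pos [0.5016 0.3895 0.1352] phi 86.5 tilt 0.1 w 0.0494 F [-0.3 -0.6 -0.8]
shift first (tool cm): [-48.49   2.54   0.48] |xy| 48.6 turn after wz: -0.0
or turn first, then shift: [-48.49   2.5    0.52]
```

View pics/v7.png

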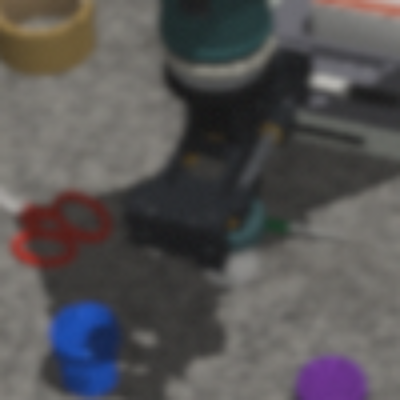

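>>> arm_command(
  series=[
    [4, -1, 0.05, 0, 0, 0, 0],
    [4, -2, 0.1, 0, 0, 0, 0],
    [4, -2.6, 0.14, 0, 0, 0, 0],
    [4, -2.6, 0.14, 0, 0, 0, 0],
    [4, -2.6, 0.14, 0, 0, 0, 0],
    [4, -2.6, 0.14, 0, 0, 0, 0],
    [4, -2.6, 0.14, 0, 0, 0, 0],
    [4, -2.6, 0.14, 0, 0, 0, 0],
    [4, -2.6, 0.14, 0, 0, 0, 0],
    [4, -2.6, 0.14, 0, 0, 0, 0],
  ],
)

```text
clock: 26.73
position: [0.4977, 0.1489, 0.1329]
tool_rot: [0.729, 0.685, -0.001, -0.001]
ft_force: [0.5, 0.4, 0.7]
grip_width: 0.0496
```

>>> arm_command(
  series=[
    [4, -2.6, 0.14, 0, 0, 0, 0],
    [4, -2.6, 0.14, 0, 0, 0, 0],
    [4, -2.6, 0.14, 0, 0, 0, 0],
    [4, -2.6, 0.14, 0, 0, 0, 0],
    [4, -2.6, 0.14, 0, 0, 0, 0],
    [4, -2.6, 0.14, 0, 0, 0, 0],
    [4, -2.6, 0.14, 0, 0, 0, 0],
    [4, -2.6, 0.14, 0, 0, 0, 0],
    [4, -2, 0.1, 0, 0, 0, 0],
    [4, -1.5, 0.1, 0, 0, 0, 0],
  ],
)

```text
clock: 27.57
position: [0.4957, -0.0942, 0.133]
tool_rot: [0.729, 0.684, -0.001, -0.001]
ft_force: [0.5, 0.0, 0.2]
grip_width: 0.0496
```

>>> arm_command(
  series=[
    [4, -0.4, 0, 1, 0, 0, 0],
    [4, 0, 0, 2, 0, 0, 0],
    [4, 0, 0, 2, 0, 0, 0],
    [4, 0, 0, 0.6, 0, 0, 0],
    [4, 0, 0, 0, 0, 0, 0],
    [4, 0, 0, 0, 0, 0, 0],
    [4, 0, 0, 0, 0, 0, 0],
  ],
)

```text
clock: 28.15
position: [0.4978, -0.0961, 0.0792]
tool_rot: [0.728, 0.685, 0.0, 0.0]
ft_force: [0.1, -0.3, 0.3]
grip_width: 0.0498
```

```bash
python3 go.py .497 -.096 .041 86.5;  python3 - <<'E'
from h import *
a=ctrl.camera('top');b=ctrl.camera('side')
cv2.imwrite('pics/v8.png',np.hstack([cv2.resize(a[140:240,230:330],(400,400)),cv2.resize(b[120:220,220:320],(400,400))])[:,:,::-1])
for d in ctrl.tip_of('cup','side')[:4]: print(np.round(d['point'],1),d['score'])
print(proj('side',[.497,-.096,.045]).round(1))
E
```

```text
t 28.15 pos [ 0.4978 -0.0961  0.0792] phi 86.5 tilt 0.0 w 0.0498 F [ 0.1 -0.3  0.3]
shift first (tool cm): [ 0.   -0.08  3.82] |xy| 0.1 turn after wz: -0.0
or turn first, then shift: [ 0.   -0.08  3.82]
[195.1 277.7] 0.89
[251.7 288.5] 0.62
[269.4 164.9] 0.5
[267.8 164.9]
```

View pics/v8.png

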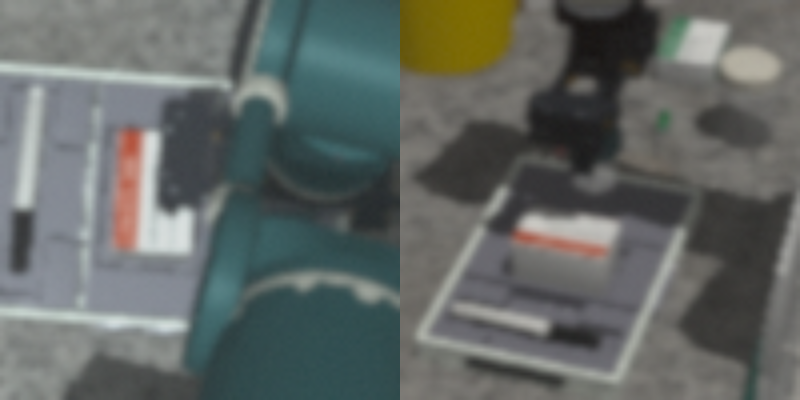

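>>> arm_command(
  series=[
    [4, 0, -0.1, 0.8, 0, 0, 0],
    [4, 0, 0, 0.8, 0, 0, 0],
    [4, 0, 0, 0.6, 0, 0, 0],
    [4, 0, 0, 0.4, 0, 0, 0],
    [4, 0, 0, 0.3, 0, 0, 0],
    [4, 0, 0, 0.2, 0, 0, 0],
    [4, 0, 0, 0.2, 0, 0, 0],
    [4, 0, 0, 0, 0, 0, 0],
  ],
)

```text
clock: 28.97
position: [0.4961, -0.0962, 0.0453]
tool_rot: [0.729, 0.685, -0.0, -0.0]
ft_force: [0.5, 0.3, -0.8]
grip_width: 0.05
```

>>> arm_command(
  series=[
    [4, 0, 0, 0.1, 0, 0, 0],
    [4, 0, 0, 0.1, 0, 0, 0],
    [4, 0, 0, 0.1, 0, 0, 0],
    [4, 0, 0, 0, 0, 0, 0],
  ],
)

```text
clock: 29.3
position: [0.4973, -0.0966, 0.0441]
tool_rot: [0.729, 0.685, 0.0, 0.001]
ft_force: [-2.5, -0.6, 6.5]
grip_width: 0.0496
```

Contact at the floor (underside about 0.012). Release gently.

>>> arm_command(
  series=[
    [6.8, 0, 0, -0.05, 0, 0, 0],
    [6.8, 0, 0, 0, 0, 0, 0],
    [6.8, 0, 0, 0, 0, 0, 0],
    [6.8, 0, 0, 0, 0, 0, 0],
    [6.8, 0, 0, 0, 0, 0, 0],
    [6.8, 0, 0, -1, 0, 0, 0],
    [6.8, 0, 0, -2, 0, 0, 0],
    [6.8, 0, 0, -3, 0, 0, 0],
    [6.8, 0, 0, -4, 0, 0, 0],
    [6.8, 0, 0, -4, 0, 0, 0],
  ],
)

```text
clock: 30.13
position: [0.4951, -0.0959, 0.1843]
tool_rot: [0.729, 0.685, -0.001, -0.001]
ft_force: [1.6, -1.0, -0.5]
grip_width: 0.0682
```

>>> arm_command(
  series=[
    [7, 4, 0, -1, 0, 0, 0],
    [7, 4, 0, 0, 0, 0, 0],
    [7, 4, 0, 0, 0, 0, 0],
    [7, 4, 0, 0, 0, 0, 0],
    [7, 4, 0, 0, 0, 0, 0],
    [7, 4, 0, 0, 0, 0, 0],
    [7, 4, 0, 0, 0, 0, 0],
    [7, 4, 0, 0, 0, 0, 0],
    [7, 4, 0, 0, 0, 0, 0],
    [7, 4, 0, 0, 0, 0, 0],
  ],
)

```text
clock: 30.97
position: [0.5207, 0.3051, 0.194]
tool_rot: [0.728, 0.685, 0.0, 0.0]
ft_force: [0.2, 0.6, 0.6]
grip_width: 0.0699
```

```bash
python3 - <<'E'
from fit import *
a=ctrl.camera('top');b=ctrl.camera('side');s=ctrl.read_state();print(s['clock'],s['position'])
save('top9',a)
A=cv2.resize(a[140:240,225:325],(400,400));B=cv2.resize(b[130:230,210:310],(400,400))
cad=(.502,-.006,-.06)
def at(y): return cad[0]-np.sin(cad[2])*y, cad[1]+np.cos(cad[2])*y
for n,y,yaw in(('cup',-.09,0),('carton',0,cad[2]+np.pi/2),('marker',.09,cad[2]+np.pi/2)):
    for c,im,o in(('top',A,(225,140)),('side',B,(210,130))):
        cv2.polylines(im,[np.int32((hull(c,SH[n],*at(y),yaw,.011)-o+.5)*4)],True,(255,255,0),1)
save('v9',np.hstack([A,B]))
E
```

```text
31.0667 [0.52089771 0.30840972 0.19401276]
```

View pics/v9.png

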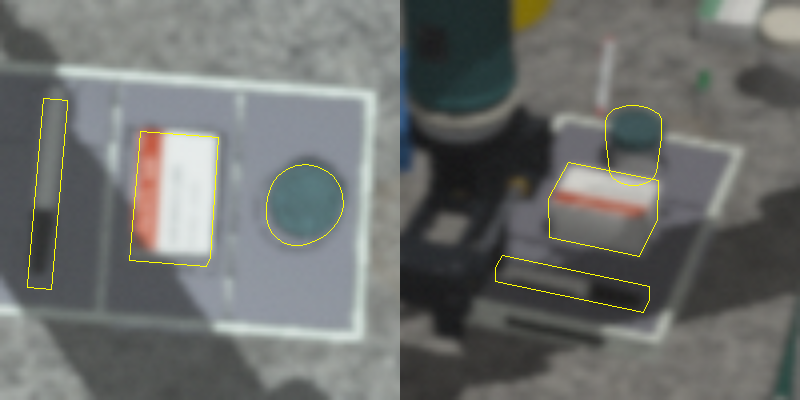

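```bash
python3 - <<'E'
from h import *
ctrl.camera('top')
for n in('jar','flat_carton','pen'): print(n,[np.round(d['point']).tolist() for d in ctrl.tip_of(n,'top')[:2]])
s=ctrl.read_state();print(s['clock'],s['ft_force'].round(1)); print(ctrl.finish_job())
E
```

```text
jar [[359.0, 231.0], [298.0, 195.0]]
flat_carton [[398.0, 209.0]]
pen [[350.0, 168.0]]
31.2667 [-0.4  0.1 -0.1]
the job is handed in; nothing more can be done
None
```

I packed the caddy and handed the job in at about 31 s, against the 77 s limit. The thick marker is in the groove, the orange-stripe carton is in the pocket, and the teal-lidded cup is in the round well. `finish_job` gives no verdict, so this rests on my own checks.

- **Placement:** In the last pictures from both cameras, all three items match their expected outlines at the insert floors to within about 4–5 mm. The cup looks upright. Light contact forces of 3–7 N were felt at the expected floor height before each release.
- **Look-alikes:** The jar, thin carton and slim pen were found within about 3 pixels of where they started. That is under 10 mm and within the detector's scatter.
- **What failed or disagreed:**
  - I lifted too early on the first marker grasp, before the fingers had closed. The marker did not move, and the second try held.
  - The two cameras disagreed by 3–5 mm in x, so I used the mean.
  - The gripper read 49.6 mm on the 52 mm lid, but a close look showed the grip was centred.

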